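# Tip a batch of pressed links out of the flip box

## Robot

A 6-joint arm with a two-finger parallel gripper is mounted at the origin on the work surface. World frame = base frame: x ahead of the robot, y to its left, z up, the work surface at z = 0. Lengths are in m, angles in rad, forces in N, time in s.
With the tool pointing down it reaches from about 0.2 to 0.875 m from the base axis. Payload 3.4 kg.
Tool frame: the origin (TCP) lies between the finger pads; the fingertips stand 22 mm ahead of it and the grasp point (between the pads) lies 3 mm ahead of it; x points along the fingers, y is the direction in which the jaws open and shut, and the axes are right-handed (so a half turn about x gives the same grasp; the last joint's range is limited). The gripper opens to 94 mm and grips with 3 to 60 N. Pads are 16 mm wide; open, the fingers measure 119 mm over their backs; the gripper's body (75 mm by 177 mm) begins 78 mm behind the grasp point.
Start: joints at [0.993, 0.276, 1.505, -0, 1.361, -0.121], TCP at [0.254, 0.516, 0.227] pointing down, gripper open.
Joint ranges: [-2.89, 2.89], [-0.75, 2.08], [0.22, 2.7], [-1.18, 4.32], [0.11, 2.71], [-2.7, 2.7]. Speed limits (rad/s): [2.57, 2.57, 3.14, 3.14, 3.14, 3.14].

## Interface

Orientations are given as a unit quaternion [w, x, y, z].
In Python, from cell import r, cams gives the robot as it stands.
- The arm moves only by the tool servo_tool, never from a script. Its argument "increments" is a list that holds one entry, the list of rows, each a list of 7 numbers: the finger opening in m, from 0 to 0.094, then the shift along the tool's x, y, z in m, then the turn, a rotation vector about the tool's x, y, z in degrees. A call has 1 to 20 rows; each row is the pose to reach, as a shift and turn from the pose commanded when the call began, along the tool's axes at that moment; what a row does not reach only later rows make up. A row lasts 1/8 s, in which the tool goes at most 62.5 mm and 10.7 degrees, less where a joint would pass 70% of its speed; a pose out of reach is approached as far as the arm can. A call with a gripper value outside its range is refused whole. The fingers move at their own pace and stop on an object; "force" is the grip in N (left out, the last holds). Time passes only in rows, so rows that repeat a pose let the fingers close. It gives the time, the measured TCP pose, the force and the opening at its end, in the units of the state.
- r.get_state(): the state, without advancing time (a new reading comes with each control period).
- cams.get_image(name): name is "scene" or "top" or "wrist"; returns (picture, depth): 480x640x3 uint8, red, green, blue; 480x640 float32, m along the optical axis (not along the pixel's ray), 0 where there is no reading.
- cams.camera_model(name): a dict with "mtx" (3x3 intrinsics, pixels), "R" (3x3) and "t" (3): a world point X has camera coordinates R X + t; the wrist camera has in their place "mount" (4x4, takes a point from camera to tool coordinates, whose origin is the TCP and whose axes are the tool frame's). Camera axes: x right, y down, z forward; pixel columns grow to the right and rows downward; lengths in m; the calibration is good to about 2 mm. A picture is of the moment at which its call begins: read the wrist's pose just before it. camera_model takes no time and is no camera call.
- r.job_done(): hands the job in, once; it reports no verdict.
The state is a dict: "time_s": time; "q": joint angles; "joint_velocities": joint speeds; "joint_efforts": joint torques, N m; "eef_pos": TCP position; "eef_rot": TCP orientation; "wrist_force": force on the tool from outside, world axes, zero at the start; "wrist_torque": the same for the moment, N m; "grip_width": finger opening in m.
Only numpy, scipy, OpenCV 4.12 (cv2) and the standard library are available. Lean on these libraries where they do the work, as an engineer would, in place of code of your own. Each camera call takes 0.05 s, during which the arm holds its last target. There are 200 camera calls.

## Task

Put every blue pressed link that lies on the press table into the open tipping box and swing its yellow lid shut. Only then turn the wing screw counter-clockwise to its stop to free the box, lead the box by its red handle right over until it is upside down, so that the lid drops open and the links spill into the yellow tray, bring it back upright onto its rest with the lid shut, and turn the wing screw tight again. All links must end up in the tray; do not tip the box while the wing screw is tight, and leave the dark die and the brass block that stand among the links where they are.

Things in the scene. Friction and masses are not known exactly. Their poses are not given: they have to be found in the camera images.
- link1_mid (a point): pressed link (up to four are present; the absent ones read None): blue square block 34 x 26 x 26 mm with a 22 mm round steel pin sticking 18 mm out of each end, 70 mm long in all, 0.1 kg; point at its centre, 13 mm above what it lies on; its own x axis runs along the pins, and it starts with z up, lying on the table at any yaw
- link2_mid (a point): pressed link (up to four are present; the absent ones read None): blue square block 34 x 26 x 26 mm with a 22 mm round steel pin sticking 18 mm out of each end, 70 mm long in all, 0.1 kg; point at its centre, 13 mm above what it lies on; its own x axis runs along the pins, and it starts with z up, lying on the table at any yaw
- link3_mid (a point): pressed link (up to four are present; the absent ones read None): blue square block 34 x 26 x 26 mm with a 22 mm round steel pin sticking 18 mm out of each end, 70 mm long in all, 0.1 kg; point at its centre, 13 mm above what it lies on; its own x axis runs along the pins, and it starts with z up, lying on the table at any yaw
- link4_mid (a point): pressed link (up to four are present; the absent ones read None): blue square block 34 x 26 x 26 mm with a 22 mm round steel pin sticking 18 mm out of each end, 70 mm long in all, 0.1 kg; point at its centre, 13 mm above what it lies on; its own x axis runs along the pins, and it starts with z up, lying on the table at any yaw
- tip (a joint): turn of the tipping box about its level trunnion axis, rad: 0 = upright on its rest, 3.14 = completely turned over, upside down above the tray (both are stops). The axis runs along tray_floor's x axis, 170 mm above the table, directly above the line 136 mm to the +y side of tray_floor; as the value grows the handle swings up, over the top and down on the tray's side. The bearing is stiff: the box stays where it is left; about 5 to 9 N at the handle moves it
- box_floor (a point): middle of the inner floor of the tipping box, turning with it: aluminium box open at the top, inside 180 mm (its x, along the trunnion axis) by 92 mm (its y, growing towards the handle) by 55 mm deep (its z, out of the mouth), walls 4 mm. When upright, the floor is 115 mm above the table and the rim 170 mm. The trunnion axis lies at y = -66 mm, z = +55 mm of this point
- handle (a point): middle of the red round handle bar of the tipping box, 14 mm thick, 100 mm long along the trunnion axis, its centre line 54 mm from the box's outer wall by two arms at its ends; 171 mm from the trunnion axis. It can be pinched from above in every position of the box and turns between the fingers while it is led round its arc. In box_floor's frame it lies at (0, +104, +35) mm. When upright it is 150 mm above the table; a sloping grey skirt lies about 90 mm below it
- lid (a joint): opening of the box's yellow gate lid, rad: 0 = shut on the rim, 1.92 = leaning back fully open (stop). Hinged freely along the rim over the handle (at y = +50 mm, z = +55 mm of box_floor). No latch: it falls shut once pushed past upright (1.57); when the box is turned over it swings open by itself, and it falls shut again as the box comes back
- lid_bar (a point): middle of the dark round pull bar on the lid's outer face, 10 mm thick, 72 mm long along the hinge; with the lid shut it is 31 mm above the rim and 85 mm from the hinge, and turns with the lid. The lid, a plate 188 x 100 x 4 mm, starts open, its edge up to 272 mm above the table, leaning out over the handle with this bar behind it; it can be pushed from there
- wing (a joint): turn of the wing screw that clamps the trunnion, rad: 0 = tight, 1.4 = loose (both are stops). Grows counter-clockwise seen from above. Stays where it is left, about 0.1 N m. It does not move along its axis
- wing_grip (a point): centre of the black wing, a flat upright bar 80 mm long (its y axis), 10 mm thick (its x axis), 26 mm high, 164 mm above the table, on top of a blue block at the robot's side of the tipper, turning about a vertical axis. When tight the wing is parallel to the tipper's upright blue side plate, whose face is 55 mm from the axis and whose top is 22 mm above this point
- tray_floor (a point): middle of the inner floor of the yellow receiving tray fixed to the tipper, 5 mm above the table: inside 226 mm (its x, parallel to the trunnion axis) by 212 mm (its y, growing towards the upright box), walls 65 mm high. The tipper with box and tray does not move; its place and yaw vary from start to start
- die: bystander, to be left alone: dark steel press die standing upright, 58 mm across, 34 mm high, among the links; origin at its base
- gauge_block: bystander, to be left alone: brass block 45 x 32 x 30 mm, among the links; origin at its base
Not all that is in view belongs to the job. What is shaped like the part that bears link1_mid but green or turquoise is not meant.

How it is judged:
By the outcome, as a careful person would: the job done as asked, in the order asked, and still so for the second after the job is handed in, with the robot touching nothing.
Of link1, link2, link3, link4 only 2 to 4 are there at a start; the rules pass over those that are not, and their reading is None.
At some moment in a run one of link1, link2, link3, link4 may be knocked a few centimetres aside while the robot is not near it.
Once in a run the grip may slacken for a moment while it holds something.
It also fails if it takes over 210 s, if anything falls off the work surface, if the arm or the gripper's body presses on something with over 40 N, if the wrist force passes 120 N, or if a joint passes its speed limit or range.

## Working session

There is one attempt and no reset: what is moved stays moved. The work goes in short steps, Python scripts to look and compute and a tool call to move; the robot and the scene stay as the last step left them, time stands still between calls to the robot, and variables do not carry over. Pictures are saved under pics/ and viewed, about 12 in all and at most 16, crops included, and the job is handed in when it is done.

Besides the shell and the picture viewer there is one more tool, called after ">>>" as name([rows], argument=value, ...), one row to a line, values as JSON. servo_tool: Moves the arm, as the interface text tells. Its arguments: {"type":"object","properties":{"increments":{"type":"array"},"force":{"type":"number"}},"required":["increments"]}

```bash
ls; mkdir -p pics; cat > h.py <<'E'
import numpy as np, cv2
from cell import r, cams
from scipy.spatial.transform import Rotation as Ro
def snap(n):
    s=r.get_state(); im,d=cams.get_image(n); m=cams.camera_model(n)
    if n=="wrist":
        w,x,y,z=s["eef_rot"]; T=np.eye(4); T[:3,:3]=Ro.from_quat([x,y,z,w]).as_matrix(); T[:3,3]=s["eef_pos"]
        C=T@np.array(m["mount"]); R=C[:3,:3].T; t=-R@C[:3,3]
    else: R,t=np.array(m["R"]),np.array(m["t"])
    return im,d,np.array(m["mtx"]),R,t
def cloud(d,K,R,t):
    v,u=np.mgrid[:480,:640]; P=np.stack([(u-K[0,2])/K[0,0]*d,(v-K[1,2])/K[1,1]*d,d],-1)
    W=(P-t)@R; W[d<=0]=np.nan; return W
def save(im,n): cv2.imwrite("pics/"+n,cv2.cvtColor(im,cv2.COLOR_RGB2BGR))
def state():
    s=r.get_state(); print({k:np.round(v,3).tolist() for k,v in s.items() if k in("time_s","q","eef_pos","eef_rot","wrist_force","grip_width")}); return s
E
python3 - <<'E'
from h import *
state()
for n in("scene","top"):
    im,d,K,R,t=snap(n); save(im,n+"0.png"); np.savez(n+"0.npz",im=im,d=d,K=K,R=R,t=t); print(n,-R.T@t, R[2],K[0,0])
print(cams.camera_model("wrist"))
E
```

```text
pics
{'time_s': 0.0, 'q': [0.993, 0.277, 1.506, -0.0, 1.361, -0.121], 'eef_pos': [0.253, 0.516, 0.227], 'eef_rot': [0.689, 0.159, 0.689, -0.161], 'wrist_force': [-0.417, 0.19, -0.29], 'grip_width': 0.094}
scene [ 1.12700348 -0.15816398  1.10934695] [-0.49909515  0.17352859 -0.84899462] 570.2723920877311
top [0.38627899 0.04977259 1.04390585] [ 0.18520927  0.02106379 -0.98247333] 503.09964616383434
{'mtx': array([[423.77511981,   0.        , 322.40298155],
       [  0.        , 423.77511981, 235.76227252],
       [  0.        ,   0.        ,   1.        ]]), 'mount': array([[ 1.01373746e-04, -2.75191571e-01,  9.61389406e-01,
        -1.56894269e-01],
       [ 9.99999964e-01,  2.67860238e-04, -2.87717570e-05,
         6.67887915e-04],
       [-2.49600250e-04,  9.61389374e-01,  2.75191588e-01,
        -8.08094667e-02],
       [ 0.00000000e+00,  0.00000000e+00,  0.00000000e+00,
         1.00000000e+00]])}
```

```bash
python3 -c "
from h import *
state()"
```

```text
{'time_s': 0.1, 'q': [0.993, 0.277, 1.506, -0.0, 1.361, -0.121], 'eef_pos': [0.253, 0.516, 0.227], 'eef_rot': [0.689, 0.16, 0.689, -0.161], 'wrist_force': [-0.847, 0.281, 0.608], 'grip_width': 0.094}
```

View pics/scene0.png

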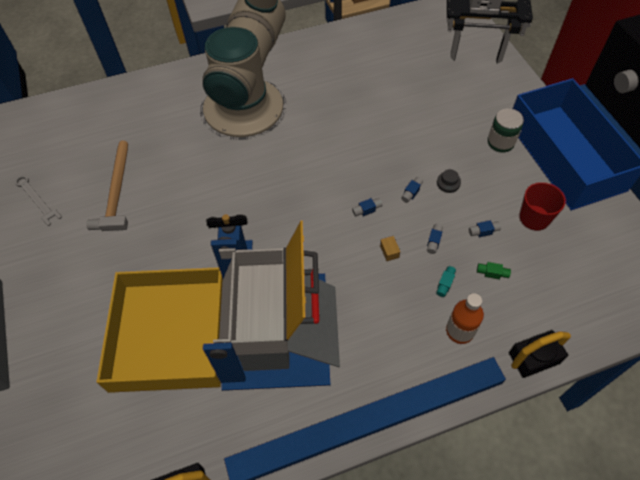

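View pics/top0.png

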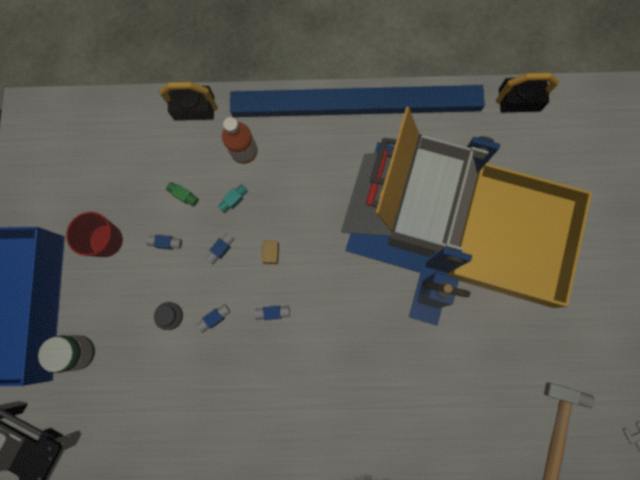

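The top view shows four blue links at px (164,242), (221,248), (213,318) and (272,312). The green (181,193) and turquoise (233,197) ones are decoys, the die is at (168,315) and the brass block at (270,251). The tipper is at (430,200), the tray at (525,235) and the wing at (449,290). Next I measure them.

```bash
cat > m.py <<'E'
from h import *
for n in ("top",):
    z=np.load(n+"0.npz"); im,d,K,R,t=[z[k] for k in("im","d","K","R","t")]
    W=cloud(d,K,R,t); hsv=cv2.cvtColor(im,cv2.COLOR_RGB2HSV)
    print("table z",np.nanmedian(W[330:450,300:400,2]))
    def ray(u,v,h):
        c=-R.T@t; g=R.T@np.linalg.inv(K)@[u,v,1]; return c+g*(h-c[2])/g[2]
    bl=cv2.inRange(hsv,(105,90,40),(125,255,255))
    nn,l,st,ce=cv2.connectedComponentsWithStats(bl)
    for i in range(1,nn):
        if 60<st[i,4]<900 : print("blue",ce[i].round(1),st[i,4],ray(*ce[i],0.026).round(4), np.nanmedian(W[l==i],0).round(3))
    for nm,lo,hi in(("yellow",(15,150,60),(30,255,255)),("red",(0,170,60),(6,255,255))):
        m=cv2.inRange(hsv,lo,hi); nn,l,st,ce=cv2.connectedComponentsWithStats(m)
        for i in range(1,nn):
            if st[i,4]>40:
                P=W[l==i]; print(nm,ce[i].round(0),st[i,4],np.nanmedian(P,0).round(3),np.nanmin(P,0).round(3),np.nanmax(P,0).round(3))
    # gripping: link yaw from high-sat+steel blob by height
    m=((W[...,2]>0.010)&(W[...,2]<0.06)&(W[...,1]>0.1)).astype(np.uint8)
    nn,l,st,ce=cv2.connectedComponentsWithStats(m)
    for i in range(1,nn):
        if 80<st[i,4]<3000:
            P=W[l==i]; c=P.mean(0); q=P[:,:2]-c[:2]; w,v=np.linalg.eigh(q.T@q); print("blob",ce[i].round(0),st[i,4],c.round(3),"yaw",np.degrees(np.arctan2(v[1,1],v[0,1])).round(1),(np.sqrt(w/len(q)*12)).round(3))
    # tray: rim
    for (u,v) in [(484,168),(590,189),(566,303),(430,262)]: print("tray corner",ray(u,v,.07).round(3))
    for (u,v) in [(422,137),(474,150),(441,250),(392,235)]: print("box rim",ray(u,v,.17).round(3),W[v,u].round(3))
    m=((W[...,2]>0.16)&(W[...,2]<0.182)).astype(np.uint8); m[:265]=0; m[:,:400]=0; m[:, 480:]=0
    P=W[m>0]; c=P.mean(0); q=P[:,:2]-c[:2]; w,v=np.linalg.eigh(q.T@q); print("wing",m.sum(),c,np.degrees(np.arctan2(v[1,1],v[0,1])),np.sqrt(w/len(q)*12))
E
python3 m.py
```

```text
table z 0.00010415183387705803
blue [484.9 143.1] 187 [ 0.7759 -0.2703  0.026 ] [ 0.716 -0.221  0.185]
blue [161.9 241.1] 172 [0.5782 0.4097 0.026 ] [0.578 0.41  0.026]
blue [219.  247.7] 184 [0.562  0.2904 0.026 ] [0.562 0.291 0.026]
blue [455.2 253.7] 178 [ 0.5404 -0.193   0.026 ] [ 0.516 -0.155  0.186]
blue [439.5 296.9] 115 [ 0.4534 -0.1561  0.026 ] [ 0.444 -0.129  0.14 ]
blue [271.5 312.3] 190 [0.4284 0.1813 0.026 ] [0.429 0.181 0.026]
blue [212.2 318.1] 202 [0.4186 0.3007 0.026 ] [0.419 0.301 0.026]
yellow [529.  81.] 446 [ 0.881 -0.344  0.096] [ 0.876 -0.407  0.006] [ 0.899 -0.307  0.115]
yellow [186.  89.] 359 [0.881 0.348 0.101] [0.876 0.308 0.026] [0.906 0.407 0.118]
yellow [398. 169.] 1812 [ 0.657 -0.058  0.228] [ 0.567 -0.102  0.175] [ 0.75  -0.017  0.267]
yellow [524. 234.] 13085 [ 0.582 -0.341  0.006] [ 0.432 -0.458 -0.003] [ 0.716 -0.179  0.07 ]
red [382. 165.] 50 [ 0.687 -0.037  0.156] [ 0.667 -0.045  0.15 ] [ 0.71  -0.03   0.159]
red [372. 193.] 96 [ 0.635 -0.018  0.156] [ 0.615 -0.026  0.152] [ 0.653 -0.009  0.159]
red [100. 239.] 240 [0.589 0.55  0.006] [0.547 0.49
[... 877 characters left out ...]
[212. 318.] 440 [0.42  0.301 0.024] yaw 125.8 [0.025 0.067]
blob [271. 312.] 425 [0.429 0.182 0.024] yaw 94.3 [0.024 0.068]
blob [ 83. 352.] 420 [0.357 0.552 0.037] yaw -178.7 [0.024 0.067]
blob [ 42. 374.] 209 [0.316 0.631 0.039] yaw -179.8 [0.004 0.034]
tray corner [ 0.706 -0.251  0.07 ]
tray corner [ 0.658 -0.456  0.07 ]
tray corner [ 0.435 -0.386  0.07 ]
tray corner [ 0.518 -0.133  0.07 ]
box rim [ 0.735 -0.112  0.17 ] [ 0.737 -0.113  0.166]
box rim [ 0.708 -0.204  0.17 ] [ 0.706 -0.203  0.175]
box rim [ 0.526 -0.134  0.17 ] [ 0.526 -0.134  0.17 ]
box rim [ 0.554 -0.05   0.17 ] [ 0.562 -0.054  0.13 ]
wing 338 [ 0.45838095 -0.13759378  0.17541658] 75.62588453653304 [0.01162101 0.07999495]
```

```bash
cat > m2.py <<'E'
from h import *
z=np.load("top0.npz"); im,d,K,R,t=[z[k] for k in("im","d","K","R","t")]
W=cloud(d,K,R,t); hsv=cv2.cvtColor(im,cv2.COLOR_RGB2HSV)
y=cv2.inRange(hsv,(15,150,60),(30,255,255))>0
y[:,:425]=0; y[:120]=0
P=W[y&(W[...,2]<.12)]; P=P[~np.isnan(P[:,0])]
rim=P[(P[:,2]>.062)]; print(len(rim)); rr=cv2.minAreaRect((rim[:,:2]*1000).astype(np.float32)); print("rim rect",rr)
fl=P[abs(P[:,2]-.005)<.004]; print("floor rect",cv2.minAreaRect((fl[:,:2]*1000).astype(np.float32)), cv2.boxPoints(cv2.minAreaRect((fl[:,:2]*1000).astype(np.float32))).round(0).tolist())
lid=W[cv2.inRange(hsv,(15,150,60),(30,255,255))>0]; lid=lid[(lid[:,2]>.17)]
c=lid.mean(0); u,s,v=np.linalg.svd(lid-c,full_matrices=0); print("lid",c,v.round(3),s/np.sqrt(len(lid)/12))
m=(W[...,2]>.1)&(W[...,2]<.125)&(hsv[...,1]<40); m[:,:380]=0;m[:,480:]=0;m[:130]=0;m[255:]=0
f=W[m]; print("boxfloor",len(f),cv2.minAreaRect((f[:,:2]*1000).astype(np.float32)),np.median(f[:,2]))
m=(W[...,2]>.165)&(W[...,2]<.174)&(hsv[...,1]<60); m[:,:380]=0;m[:,480:]=0;m[:130]=0;m[258:]=0
f=W[m]; rr=cv2.minAreaRect((f[:,:2]*1000).astype(np.float32)); print("boxrim",len(f),rr,cv2.boxPoints(rr).round().tolist())
s=R.T@[0,0,0]
b=cv2.inRange(hsv,(105,90,40),(125,255,255))>0; f=W[b&(W[...,2]>.18)]; f=f[~np.isnan(f[:,0])]
for k in(f[:,0]<.62,f[:,0]>.62): g=f[k]; print("plate",g.mean(0),cv2.minAreaRect((g[:,:2]*1000).astype(np.float32)))
E
python3 m2.py
```

```text
944
rim rect ((575.2232666015625, -318.1518249511719), (222.5139617919922, 234.71165466308594), 72.35717010498047)
floor rect ((580.012939453125, -327.3424377441406), (202.64852905273438, 217.2771759033203), 72.51923370361328) [[446.0, -391.0], [653.0, -457.0], [714.0, -263.0], [507.0, -198.0]]
lid [ 0.65757074 -0.05805886  0.22613469] [[-0.95   0.312  0.029]
 [ 0.133  0.318  0.939]
 [ 0.284  0.895 -0.344]] [0.18207093 0.09609228 0.00191165]
boxfloor 4520 ((638.4633178710938, -132.6737060546875), (131.2180938720703, 196.9025421142578), 71.08617401123047) 0.11500945960321961
boxrim 788 ((629.2169189453125, -131.26882934570312), (123.75248718261719, 221.28695678710938), 76.08445739746094) [[507.0, -165.0], [722.0, -218.0], [751.0, -98.0], [537.0, -45.0]]
plate [ 0.51626205 -0.15562572  0.18567271] ((516.65771484375, -156.29946899414062), (48.288665771484375, 11.101030349731445), 72.25450897216797)
plate [ 0.7148447  -0.21613383  0.18647273] ((707.01171875, -133.10330200195312), (23.286270141601562, 221.18507385253906), 5.257164001464844)
```

```bash
cat >> h.py <<'E'
O=np.array([0.644,0.0]); XH=np.array([.951,-.309]); YH=np.array([.309,.951])
def tw(x,y,z,th): return (*(x*XH+y*YH),z,th)      # tipper coords (x along axis, y) -> world
def inc(*targets):
    s=r.get_state(); w,x,y,z=s["eef_rot"]; M=Ro.from_quat([x,y,z,w]).as_matrix(); p=np.array(s["eef_pos"])
    th0=np.degrees(np.arctan2(M[1,1],M[0,1])); print("t",round(s["time_s"],2),"pos",p.round(4),"th",th0.round(2),"down",M[:,0].round(3),"grip",round(s["grip_width"],4),"F",np.round(s["wrist_force"],1))
    for X,Y,Z,th in targets:
        D=M.T@(np.array([X,Y,Z])-p); b=np.radians(th); R1=np.array([[0,np.cos(b),np.sin(b)],[0,np.sin(b),-np.cos(b)],[-1,0,0]])
        rv=Ro.from_matrix(M.T@R1).as_rotvec(degrees=True)
        print(" ->",np.round([X,Y,Z,th],3),"inc mm",(D*1000).round(1),"rot",rv.round(1))
def links():
    im,d,K,R,t=snap("top"); W=cloud(d,K,R,t); m=cv2.inRange(cv2.cvtColor(im,cv2.COLOR_RGB2HSV),(105,90,40),(125,255,255))
    m[np.isnan(W[...,2])|(W[...,2]<.015)|(W[...,2]>.04)]=0
    h=((W[...,2]>.010)&(W[...,2]<.035)).astype(np.uint8)
    _,l,_,_=cv2.connectedComponentsWithStats(h); n,lb,st,ce=cv2.connectedComponentsWithStats(m); out=[]
    for i in range(1,n):
        if st[i,4]<90 or st[i,4]>400: continue
        k=np.bincount(l[lb==i]).argmax(); P=W[l==k]; q=P[:,:2]-P[:,:2].mean(0); w,v=np.linalg.eigh(q.T@q)
        c=-R.T@t; g=R.T@np.linalg.inv(K)@[*ce[i],1]; b=(c+g*(.026-c[2])/g[2])[:2]
        out.append((*b,np.degrees(np.arctan2(v[1,1],v[0,1])))); print("link px",ce[i].round(0),"xy",b.round(4),"blob",P[:,:2].mean(0).round(4),"yaw",round(out[-1][2],1),len(P))
    return out
E
python3 -c "
from h import *
links(); inc((.4287,.1815,.15,4.3),(.4287,.1815,.027,4.3))"
```

```text
link px [162. 241.] xy [0.5781 0.4096] blob [0.5787 0.4087] yaw 83.2 411
link px [219. 248.] xy [0.562  0.2906] blob [0.563  0.2912] yaw 141.2 413
link px [271. 312.] xy [0.4284 0.1814] blob [0.4294 0.1821] yaw 94.2 424
link px [212. 318.] xy [0.4188 0.3009] blob [0.4196 0.3013] yaw 126.0 436
t 0.15 pos [0.2534 0.5157 0.2268] th 63.83 down [-0.001 -0.001 -1.   ] grip 0.0939 F [-0.4 -0.7  0.1]
 -> [0.429 0.182 0.15  4.3  ] inc mm [  77.1 -222.5  304.7] rot [59.5  0.   0.1]
 -> [0.429 0.182 0.027 4.3  ] inc mm [ 200.1 -222.4  304.8] rot [59.5  0.   0.1]
```

>>> servo_tool([
  [[0.07,0.077,-0.222,0.305,59.5,0,0],[0.07,0.077,-0.222,0.305,59.5,0,0],[0.07,0.077,-0.222,0.305,59.5,0,0],[0.07,0.077,-0.222,0.305,59.5,0,0],[0.07,0.077,-0.222,0.305,59.5,0,0],[0.07,0.077,-0.222,0.305,59.5,0,0],[0.07,0.077,-0.222,0.305,59.5,0,0],[0.06,0.077,-0.222,0.305,59.5,0,0],[0.06,0.14,-0.222,0.305,59.5,0,0],[0.06,0.18,-0.222,0.305,59.5,0,0],[0.06,0.2,-0.222,0.305,59.5,0,0],[0.06,0.2,-0.222,0.305,59.5,0,0]],
], force=40)

```text
time_s: 1.65
eef_pos: [0.4277, 0.1837, 0.0265]
eef_rot: [0.518, 0.479, 0.52, -0.481]
wrist_force: [-1.1, -0.2, 0.9]
grip_width: 0.0603
```

```bash
python3 -c "
from h import *
im,*_=snap('wrist'); save(im,'w1.png')
inc((.4287,.1815,.027,4.3),(.4287,.1815,.24,4.3),tw(.699,.077,.24,-18),tw(.699,.077,.158,-18))"
```

```text
t 1.7 pos [0.4288 0.1838 0.0275] th 4.47 down [-0.001  0.    -1.   ] grip 0.06 F [0.1 0.3 0.8]
 -> [0.429 0.182 0.027 4.3  ] inc mm [ 0.5 -0.3  2.2] rot [ 0.2 -0.   0. ]
 -> [0.429 0.182 0.24  4.3  ] inc mm [-212.5   -0.5    2.2] rot [ 0.2 -0.   0. ]
 -> [  0.689  -0.143   0.24  -18.   ] inc mm [-212.8  233.3  345.7] rot [22.5 -0.   0. ]
 -> [  0.689  -0.143   0.158 -18.   ] inc mm [-130.8  233.4  345.7] rot [22.5 -0.   0. ]
```

View pics/w1.png

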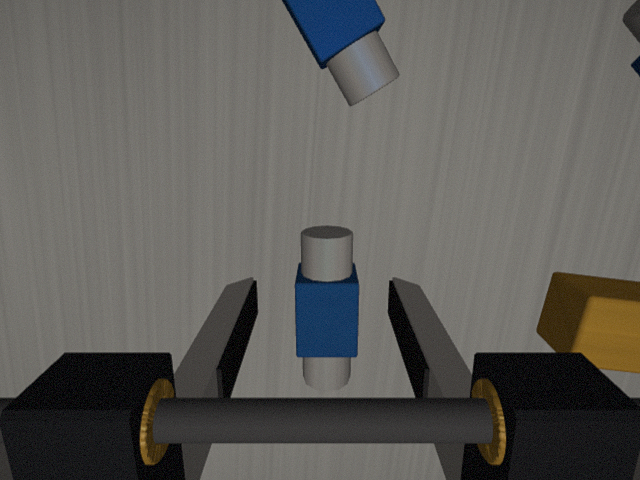

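>>> servo_tool([
  [[0.02,0,0,0.002,0,0,0],[0.02,0,0,0.002,0,0,0],[0.02,0,0,0.002,0,0,0],[0.02,0,0,0.002,0,0,0],[0.02,-0.06,0,0.002,0,0,0],[0.02,-0.12,0,0.002,0,0,0],[0.02,-0.18,0.01,0.02,0,0,0],[0.02,-0.24,0.04,0.05,5,0,0],[0.02,-0.3,0.07,0.09,10,0,0],[0.02,-0.305,0.1,0.14,15,0,0],[0.02,-0.305,0.13,0.19,20,0,0],[0.02,-0.305,0.16,0.24,22.5,0,0],[0.02,-0.305,0.19,0.29,22.5,0,0],[0.02,-0.305,0.229,0.344,22.5,0,0],[0.02,-0.305,0.229,0.344,22.5,0,0],[0.02,-0.26,0.229,0.344,22.5,0,0],[0.02,-0.21,0.229,0.344,22.5,0,0],[0.02,-0.21,0.229,0.344,22.5,0,0]],
], force=40)

```text
time_s: 3.95
eef_pos: [0.6803, -0.1417, 0.2328]
eef_rot: [-0.412, -0.57, -0.418, 0.575]
wrist_force: [-0.7, -0.7, -0.8]
grip_width: 0.0255
```

```bash
python3 -c "
from h import *
im,*_=snap('wrist'); save(im,'w2.png')
inc(tw(.694,.077,.160,-18))"
```

```text
t 4.0 pos [ 0.6825 -0.1424  0.2364] th -18.14 down [-0.004  0.002 -1.   ] grip 0.0258 F [0.1 0.4 0.1]
 -> [  0.684  -0.141   0.16  -18.   ] inc mm [76.4  1.2 -1.5] rot [-0.1 -0.   0.2]
```

View pics/w2.png

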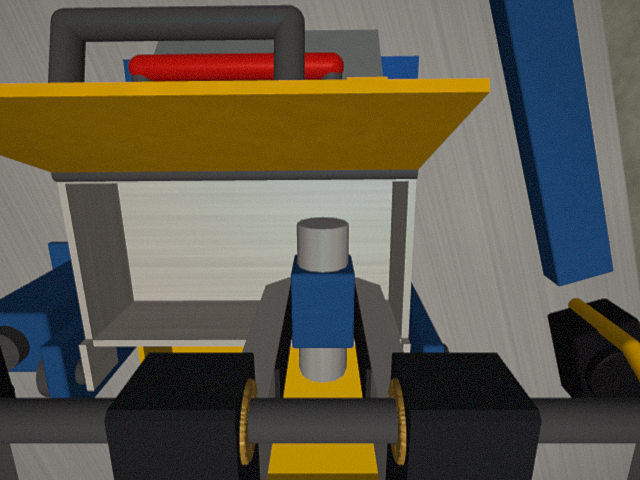

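```bash
python3 -c "
from h import *
im,d,K,R,t=snap('wrist')
W=cloud(d,K,R,t)
for p in [(.734,.031,.17),(.734,.123,.17),(.554,.123,.17),(.554,.031,.17)]:
    X=np.array(tw(*p,0)[:3]); q=K@(R@X+t); print(p,(q[:2]/q[2]).round(0))
for u,v in [(402,260),(75,260),(200,342),(250,177),(398,200),(68,220)]:
    w=W[v,u]; print(u,v,'tip x,y,z',(w[:2]@XH).round(4),(w[:2]@YH).round(4),w[2].round(4))
"
```

```text
(0.734, 0.031, 0.17) [393. 336.]
(0.734, 0.123, 0.17) [401. 180.]
(0.554, 0.123, 0.17) [ 61. 181.]
(0.554, 0.031, 0.17) [ 88. 336.]
402 260 tip x,y,z 0.7367 0.0782 0.1693
75 260 tip x,y,z 0.554 0.0785 0.1697
200 342 tip x,y,z 0.6198 0.0272 0.1698
250 177 tip x,y,z 0.6547 0.1252 0.1726
398 200 tip x,y,z 0.7341 0.1109 0.1628
68 220 tip x,y,z 0.5532 0.1012 0.1685
```

>>> servo_tool([
  [[0.02,0.04,0.001,-0.001,0,0,0],[0.02,0.072,0.001,-0.001,0,0,0],[0.02,0.082,0.001,-0.001,0,0,0],[0.02,0.082,0.001,-0.001,0,0,0],[0.04,0.082,0.001,-0.001,0,0,0],[0.04,0.082,0.001,-0.001,0,0,0],[0.04,0.03,0.001,-0.001,0,0,0],[0.04,-0.03,0.001,-0.001,0,0,0],[0.04,-0.09,0.001,-0.001,0,0,0],[0.06,-0.1,0.0,-0.001,0,0,0]],
])

```text
time_s: 5.3
eef_pos: [0.6857, -0.143, 0.3445]
eef_rot: [0.418, 0.575, 0.411, -0.57]
wrist_force: [-0.2, 0.1, -1.2]
grip_width: 0.0466
```

```bash
python3 -c "
from h import *
L=links()
inc((.419,.301,.33,36),(.419,.301,.027,36))"
```

```text
link px [162. 241.] xy [0.5779 0.4095] blob [0.5787 0.4085] yaw 82.8 411
link px [219. 248.] xy [0.5622 0.2905] blob [0.5628 0.2912] yaw 141.0 417
link px [212. 318.] xy [0.4187 0.3008] blob [0.4198 0.3012] yaw 125.9 441
t 5.35 pos [ 0.6852 -0.1428  0.3428] th -18.17 down [ 0.009 -0.003 -1.   ] grip 0.0507 F [-0.2  0.2  0.7]
 -> [ 0.419  0.301  0.33  36.   ] inc mm [   9.4 -391.4 -338.7] rot [-54.2   0.2  -0.5]
 -> [4.19e-01 3.01e-01 2.70e-02 3.60e+01] inc mm [ 312.4 -394.1 -338.6] rot [-54.2   0.2  -0.5]
```

>>> servo_tool([
  [[0.06,0,-0.05,-0.04,-10,0,0],[0.06,0,-0.09,-0.08,-18,0,0],[0.06,0,-0.14,-0.12,-26,0,0],[0.06,0.02,-0.19,-0.16,-34,0,0],[0.06,0.06,-0.23,-0.2,-42,0,0],[0.06,0.1,-0.27,-0.24,-50,0,0],[0.06,0.14,-0.31,-0.28,-54,0,0],[0.06,0.18,-0.36,-0.31,-54,0,0],[0.06,0.2,-0.393,-0.338,-54,0,0],[0.06,0.23,-0.393,-0.338,-54,0,0],[0.06,0.27,-0.393,-0.338,-54,0,0],[0.06,0.314,-0.393,-0.338,-54,0,0],[0.06,0.314,-0.393,-0.338,-54,0,0],[0.06,0.314,-0.393,-0.338,-54,0,0]],
])

```text
time_s: 7.1
eef_pos: [0.4149, 0.3006, 0.0225]
eef_rot: [0.629, 0.321, 0.63, -0.323]
wrist_force: [0.5, -0.3, -0.2]
grip_width: 0.0601
```

```bash
python3 -c "
from h import *
inc((.419,.301,.027,36),tw(.594,.077,.33,-18),tw(.594,.077,.24,-18),tw(.594,.077,.158,-18))"
```

```text
t 7.1 pos [0.4149 0.3006 0.0225] th 35.83 down [-0.002 -0.001 -1.   ] grip 0.0601 F [ 0.5 -0.3 -0.2]
 -> [4.19e-01 3.01e-01 2.70e-02 3.60e+01] inc mm [-4.5  3.5  2.1] rot [-0.2 -0.   0.1]
 -> [  0.589  -0.11    0.33  -18.   ] inc mm [-307.4 -100.4  434.8] rot [53.8  0.   0.1]
 -> [  0.589  -0.11    0.24  -18.   ] inc mm [-217.4 -100.2  434.8] rot [53.8  0.   0.1]
 -> [  0.589  -0.11    0.158 -18.   ] inc mm [-135.4 -100.   434.9] rot [53.8  0.   0.1]
```

>>> servo_tool([
  [[0.06,-0.004,0.003,0.002,0,0,0],[0.02,-0.004,0.003,0.002,0,0,0],[0.02,-0.004,0.003,0.002,0,0,0],[0.02,-0.004,0.003,0.002,0,0,0],[0.02,-0.004,0.003,0.002,0,0,0],[0.02,-0.06,0.003,0.002,0,0,0],[0.02,-0.12,0.003,0.002,0,0,0],[0.02,-0.17,-0.01,0.04,8,0,0],[0.02,-0.22,-0.02,0.09,16,0,0],[0.02,-0.27,-0.03,0.14,24,0,0],[0.02,-0.308,-0.04,0.19,32,0,0],[0.02,-0.308,-0.05,0.24,40,0,0],[0.02,-0.308,-0.06,0.29,48,0,0],[0.02,-0.308,-0.08,0.34,54,0,0],[0.02,-0.308,-0.09,0.39,54,0,0],[0.02,-0.308,-0.1,0.435,54,0,0],[0.02,-0.308,-0.1,0.435,54,0,0],[0.02,-0.27,-0.1,0.435,54,0,0],[0.02,-0.218,-0.1,0.435,54,0,0],[0.02,-0.218,-0.1,0.435,54,0,0]],
])

```text
time_s: 9.6
eef_pos: [0.5861, -0.108, 0.2375]
eef_rot: [-0.412, -0.57, -0.418, 0.575]
wrist_force: [0.3, -0.5, 0.7]
grip_width: 0.0257
```

```bash
python3 -c "
from h import *
links();inc(tw(.594,.077,.158,-18))"
```

```text
link px [162. 241.] xy [0.578  0.4095] blob [0.5788 0.4085] yaw 83.1 411
link px [219. 248.] xy [0.562  0.2906] blob [0.5629 0.2912] yaw 141.3 413
t 9.65 pos [ 0.5884 -0.1087  0.2406] th -18.12 down [-0.004  0.002 -1.   ] grip 0.0253 F [ 0.7 -0.2 -0. ]
 -> [  0.589  -0.11    0.158 -18.   ] inc mm [82.6  1.1  1.4] rot [-0.1 -0.   0.2]
```

>>> servo_tool([
  [[0.02,0.04,0.001,0.001,0,0,0],[0.02,0.078,0.001,0.001,0,0,0],[0.02,0.083,0.001,0.001,0,0,0],[0.02,0.083,0.001,0.001,0,0,0],[0.04,0.083,0.001,0.001,0,0,0],[0.04,0.083,0.001,0.001,0,0,0],[0.04,0.03,0.001,0.001,0,0,0],[0.04,-0.03,0.001,0.001,0,0,0],[0.04,-0.09,0.001,0.001,0,0,0],[0.06,-0.1,0,-0.04,-6,0,0],[0.06,-0.1,-0.02,-0.1,-16,0,0],[0.06,-0.1,-0.05,-0.15,-26,0,0],[0.06,-0.1,-0.07,-0.2,-36,0,0],[0.06,-0.07,-0.1,-0.25,-46,0,0],[0.06,-0.03,-0.12,-0.3,-56,0,0],[0.06,0.02,-0.148,-0.35,-66,0,0],[0.06,0.07,-0.149,-0.372,-69,0,0],[0.06,0.12,-0.149,-0.372,-69,0,0],[0.06,0.12,-0.149,-0.372,-69,0,0]],
])

```text
time_s: 12.02
eef_pos: [0.5607, 0.2893, 0.1175]
eef_rot: [0.664, 0.234, 0.669, -0.239]
wrist_force: [0.1, -0.7, -0.2]
grip_width: 0.06
```

```bash
python3 -c "
from h import *
links();inc((.5622,.2906,.027,51.2))"
```

```text
link px [161. 242.] xy [0.5759 0.4112] blob [0.5775 0.417 ] yaw 74.0 281
t 12.07 pos [0.5633 0.2897 0.1209] th 50.85 down [-0.003 -0.001 -1.   ] grip 0.06 F [ 0.8  0.2 -0.1]
 -> [5.62e-01 2.91e-01 2.70e-02 5.12e+01] inc mm [93.9  0.2 -1.3] rot [-0.3 -0.1  0.2]
```

>>> servo_tool([
  [[0.06,0.05,0,-0.001,0,0,0],[0.06,0.088,0,-0.001,0,0,0],[0.06,0.094,0,-0.001,0,0,0],[0.06,0.094,0,-0.001,0,0,0],[0.02,0.094,0,-0.001,0,0,0],[0.02,0.094,0,-0.001,0,0,0],[0.02,0.094,0,-0.001,0,0,0],[0.02,0.094,0,-0.001,0,0,0],[0.02,0.04,0,-0.001,0,0,0],[0.02,-0.02,0,-0.001,0,0,0],[0.02,-0.07,-0.02,0.02,9,0,0],[0.02,-0.12,-0.05,0.05,18,0,0],[0.02,-0.17,-0.08,0.09,27,0,0],[0.02,-0.21,-0.11,0.13,36,0,0],[0.02,-0.21,-0.14,0.17,45,0,0],[0.02,-0.21,-0.17,0.21,54,0,0],[0.02,-0.21,-0.2,0.25,63,0,0],[0.02,-0.21,-0.23,0.29,69,0,0],[0.02,-0.21,-0.271,0.334,69,0,0],[0.02,-0.21,-0.271,0.334,69,0,0]],
])

```text
time_s: 14.58
eef_pos: [0.6518, -0.1358, 0.3298]
eef_rot: [-0.413, -0.573, -0.413, 0.575]
wrist_force: [0.1, 1.2, -0.7]
grip_width: 0.0261
```

```bash
python3 -c "
from h import *
links();inc(tw(.661,.077,.170,-18))
im,*_=snap('wrist'); save(im,'w3.png')"
```

```text
link px [162. 241.] xy [0.5779 0.4096] blob [0.5788 0.4086] yaw 83.2 410
t 14.62 pos [ 0.6516 -0.1331  0.3302] th -18.36 down [-0.002  0.001 -1.   ] grip 0.0256 F [ 0.7  1.1 -0.8]
 -> [  0.652  -0.131   0.17  -18.   ] inc mm [160.2   0.4  -2.2] rot [-0.4 -0.   0.1]
```

View pics/w3.png

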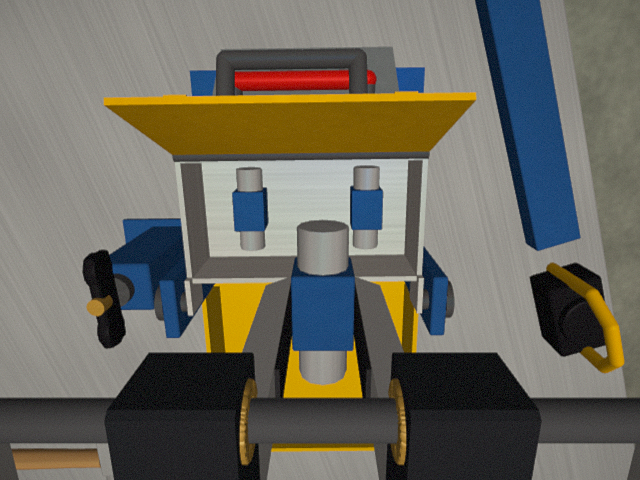

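>>> servo_tool([
  [[0.02,0.06,0,-0.002,0,0,0],[0.02,0.12,0,-0.002,0,0,0],[0.02,0.155,0,-0.002,0,0,0],[0.02,0.16,0,-0.002,0,0,0],[0.02,0.16,0,-0.002,0,0,0],[0.04,0.16,0,-0.002,0,0,0],[0.04,0.16,0,-0.002,0,0,0],[0.04,0.1,0,-0.002,0,0,0],[0.04,0.04,0,-0.002,0,0,0],[0.06,0,-0.01,-0.03,0,0,0],[0.06,0,-0.04,-0.08,-5,0,0],[0.06,0,-0.07,-0.13,-11,0,0],[0.06,0,-0.1,-0.19,-11,0,0],[0.06,0.02,-0.13,-0.25,-11,0,0],[0.06,0.05,-0.16,-0.31,-11,0,0],[0.06,0.1,-0.19,-0.37,-11,0,0],[0.06,0.15,-0.21,-0.43,-11,0,0],[0.06,0.2,-0.237,-0.491,-11,0,0],[0.06,0.2,-0.237,-0.491,-11,0,0],[0.06,0.2,-0.237,-0.491,-11,0,0]],
])

```text
time_s: 17.18
eef_pos: [0.5782, 0.4115, 0.1292]
eef_rot: [-0.468, -0.529, -0.469, 0.531]
wrist_force: [0.4, 0.1, -0.1]
grip_width: 0.0599
```

```bash
python3 -c "
from h import *
links();inc((.578,.4096,.027,-6.8),tw(.627,.077,.33,-18))
im,*_=snap('wrist'); save(im,'w4.png')"
```

```text
link px [ 55. 251.] xy [0.5624 0.6317] blob [0.5643 0.6307] yaw -179.8 227
link px [162. 241.] xy [0.5781 0.4094] blob [0.5788 0.4083] yaw 83.1 409
t 17.23 pos [0.5782 0.4121 0.1288] th -7.02 down [-0.003 -0.    -1.   ] grip 0.0601 F [ 0.4  0.4 -0.6]
 -> [ 0.578  0.41   0.027 -6.8  ] inc mm [101.8   0.5   2.5] rot [-0.2  0.   0.2]
 -> [  0.62   -0.121   0.33  -18.   ] inc mm [-201.2  106.   523.7] rot [11.   0.1  0.2]
```

View pics/w4.png

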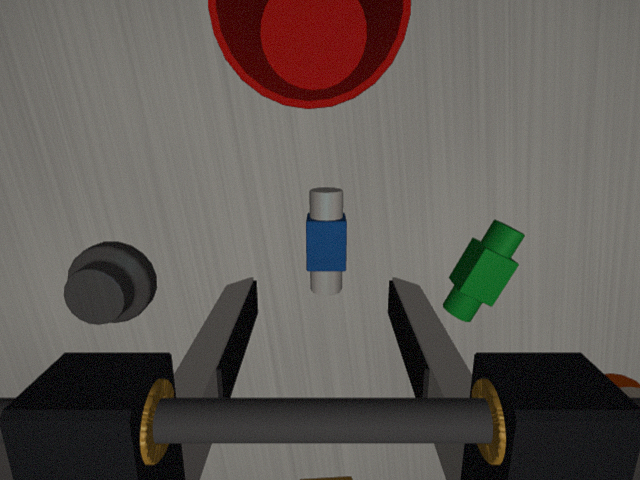

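>>> servo_tool([
  [[0.06,0.06,0,0.002,0,0,0],[0.06,0.1,0,0.002,0,0,0],[0.06,0.102,0,0.002,0,0,0],[0.02,0.102,0,0.002,0,0,0],[0.02,0.102,0,0.002,0,0,0],[0.02,0.102,0,0.002,0,0,0],[0.02,0.102,0,0.002,0,0,0],[0.02,0.05,0,0.002,0,0,0],[0.02,0,0,0.01,0,0,0],[0.02,-0.05,0.01,0.04,0,0,0],[0.02,-0.1,0.02,0.09,5,0,0],[0.02,-0.15,0.03,0.14,11,0,0],[0.02,-0.2,0.05,0.2,11,0,0],[0.02,-0.202,0.06,0.26,11,0,0],[0.02,-0.202,0.07,0.32,11,0,0],[0.02,-0.202,0.08,0.38,11,0,0],[0.02,-0.202,0.09,0.44,11,0,0],[0.02,-0.202,0.1,0.5,11,0,0],[0.02,-0.202,0.106,0.524,11,0,0],[0.02,-0.202,0.106,0.524,11,0,0]],
])

```text
time_s: 19.77
eef_pos: [0.6193, -0.1274, 0.3326]
eef_rot: [-0.413, -0.573, -0.413, 0.574]
wrist_force: [0.2, 1.9, -0.6]
grip_width: 0.0256
```

```bash
python3 -c "
from h import *
links();inc(tw(.627,.077,.170,-18))
im,*_=snap('wrist'); save(im,'w5.png')"
```

```text
t 19.82 pos [ 0.6193 -0.1251  0.3328] th -18.32 down [-0.001  0.001 -1.   ] grip 0.0255 F [ 0.   0.7 -1.7]
 -> [  0.62   -0.121   0.17  -18.   ] inc mm [162.8  -0.4  -4.5] rot [-0.3 -0.   0.1]
```

View pics/w5.png

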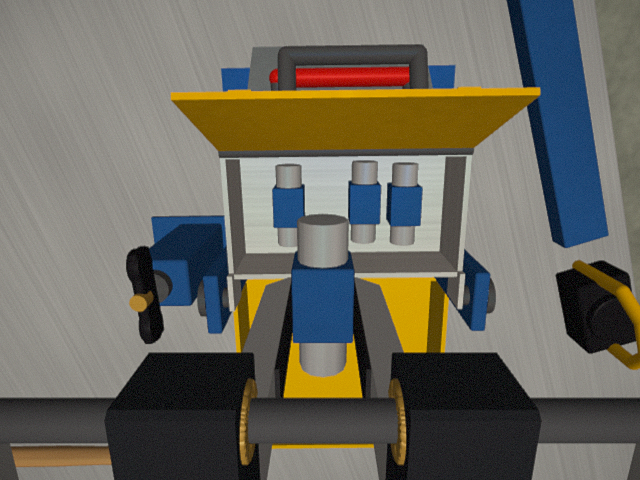

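>>> servo_tool([
  [[0.02,0.06,0,-0.004,0,0,0],[0.02,0.12,0,-0.004,0,0,0],[0.02,0.157,0,-0.004,0,0,0],[0.02,0.162,0,-0.004,0,0,0],[0.02,0.162,0,-0.004,0,0,0],[0.04,0.162,0,-0.004,0,0,0],[0.04,0.162,0,-0.004,0,0,0],[0.04,0.1,0,-0.004,0,0,0],[0.04,0.04,0,-0.004,0,0,0],[0.04,-0.02,0,-0.004,0,0,0],[0.04,-0.02,0,-0.004,0,0,0]],
])

```text
time_s: 21.25
eef_pos: [0.6228, -0.1208, 0.3609]
eef_rot: [0.419, 0.576, 0.411, -0.57]
wrist_force: [0.5, 0.3, -0.3]
grip_width: 0.0401
```

```bash
python3 -c "
from h import *
links();inc(tw(.644,.228,.35,-18),tw(.644,.228,.245,-18),tw(.644,.12,.245,-18))
im,*_=snap('wrist'); save(im,'w6.png')"
```

```text
t 21.3 pos [ 0.6217 -0.1204  0.3573] th -18.18 down [ 0.007 -0.002 -1.   ] grip 0.0401 F [ 0.8  0.7 -0.9]
 -> [ 6.83e-01  1.80e-02  3.50e-01 -1.80e+01] inc mm [   7.4   14.9 -150.4] rot [-0.2 -0.  -0.4]
 -> [ 6.83e-01  1.80e-02  2.45e-01 -1.80e+01] inc mm [ 112.4   14.1 -150.4] rot [-0.2 -0.  -0.4]
 -> [  0.65   -0.085   0.245 -18.   ] inc mm [112.4  14.5 -42.4] rot [-0.2 -0.  -0.4]
```

View pics/w6.png

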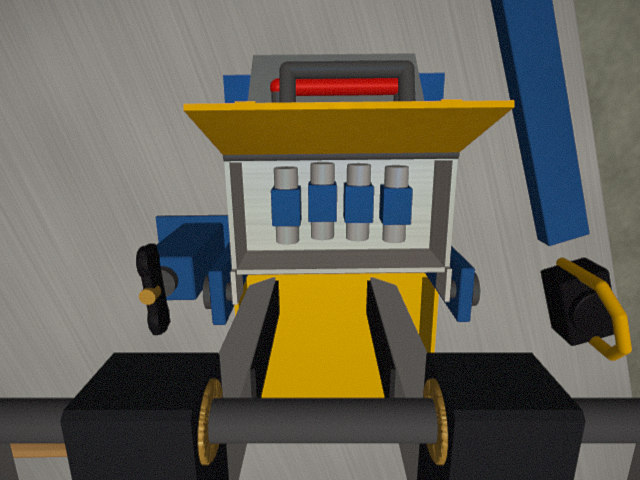

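All four links lie flat in the box, around px (286–397, 203). Next I push the lid shut from behind.

>>> servo_tool([
  [[0.0,0,0,-0.05,0,0,0],[0.0,0,0.014,-0.1,0,0,0],[0.0,0,0.014,-0.151,0,0,0],[0.0,0.03,0.014,-0.151,0,0,0],[0.0,0.08,0.014,-0.151,0,0,0],[0.0,0.112,0.014,-0.151,0,0,0],[0.0,0.112,0.014,-0.151,0,0,0],[0.0,0.112,0.014,-0.14,0,0,0],[0.0,0.112,0.014,-0.13,0,0,0],[0.0,0.112,0.014,-0.12,0,0,0],[0.0,0.112,0.014,-0.11,0,0,0],[0.0,0.112,0.014,-0.1,0,0,0],[0.0,0.112,0.014,-0.09,0,0,0],[0.0,0.112,0.014,-0.08,0,0,0],[0.0,0.112,0.014,-0.07,0,0,0],[0.0,0.112,0.014,-0.06,0,0,0],[0.0,0.112,0.014,-0.05,0,0,0],[0.0,0.112,0.014,-0.04,0,0,0],[0.0,0.112,0.014,-0.04,0,0,0]],
])

```text
time_s: 23.72
eef_pos: [0.6463, -0.0872, 0.2415]
eef_rot: [0.414, 0.573, 0.414, -0.573]
wrist_force: [0.2, 0.3, 0.6]
grip_width: 0.0004
```

>>> servo_tool([
  [[0.03,-0.05,0,0,0,0,0],[0.03,-0.1,0,0,0,0,0],[0.03,-0.1,-0.05,0,0,0,0],[0.03,-0.1,-0.1,0.03,0,0,0],[0.03,-0.1,-0.15,0.08,0,0,0],[0.03,-0.1,-0.166,0.11,0,0,0],[0.03,-0.1,-0.166,0.11,0,0,0]],
])

```text
time_s: 24.6
eef_pos: [0.4528, -0.1399, 0.3423]
eef_rot: [0.414, 0.573, 0.413, -0.573]
wrist_force: [0.1, -0.4, 0.0]
grip_width: 0.0301
```

```bash
python3 -c "
from h import *
W0=(.458,-.1376)
inc((*W0,.22,-15),(*W0,.172,-15))
im,d,K,R,t=snap('wrist'); save(im,'w7.png'); np.savez('w7',im=im,d=d,K=K,R=R,t=t)
W=cloud(d,K,R,t); m=(W[...,2]>.155)&(W[...,2]<.182)&(np.hypot(W[...,0]-.458,W[...,1]+.1376)<.045); P=W[m]
if len(P)>50:
  rr=cv2.minAreaRect((P[:,:2]*1000).astype(np.float32)); print(len(P),rr, P.mean(0))
"
```

```text
t 24.6 pos [ 0.4528 -0.1399  0.3423] th -18.34 down [ 0.001 -0.001 -1.   ] grip 0.0301 F [ 0.1 -0.4  0. ]
 -> [  0.458  -0.138   0.22  -15.   ] inc mm [122.3   4.1  -3.9] rot [-3.3  0.  -0.1]
 -> [  0.458  -0.138   0.172 -15.   ] inc mm [170.3   4.   -3.9] rot [-3.3  0.  -0.1]
1361 ((459.0025634765625, -137.9530029296875), (79.94087219238281, 13.310412406921387), 72.9692153930664) [ 0.45949289 -0.13562185  0.17654601]
```

View pics/w7.png

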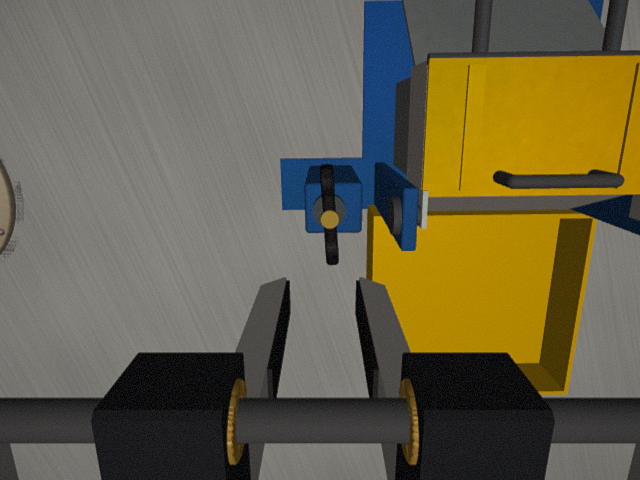

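The lid is shut: the yellow plate is flat at px (530,120). The wing is at px (330,215), angle 73°, as expected when tight. Next I loosen it counter-clockwise.

>>> servo_tool([
  [[0.04,0.06,0.004,-0.004,0,0,0],[0.04,0.12,0.004,-0.004,0,0,0],[0.04,0.16,0.004,-0.004,0,0,0],[0.04,0.17,0.004,-0.004,0,0,0],[0.04,0.17,0.004,-0.004,0,0,0],[0.0,0.17,0.004,-0.004,0,0,0],[0.0,0.17,0.004,-0.004,0,0,0],[0.0,0.17,0.004,-0.004,0,0,0],[0.0,0.17,0.004,-0.004,0,0,0]],
], force=35)

```text
time_s: 25.78
eef_pos: [0.4597, -0.1367, 0.1722]
eef_rot: [0.415, 0.573, 0.415, -0.573]
wrist_force: [-1.5, 0.2, 3.9]
grip_width: 0.0099
```

>>> servo_tool([
  [[0.0,0,0,0,-8,0,0],[0.0,0,0,0,-16,0,0],[0.0,0,0,0,-24,0,0],[0.0,0,0,0,-32,0,0],[0.0,0,0,0,-40,0,0],[0.0,0,0,0,-48,0,0],[0.0,0,0,0,-56,0,0],[0.0,0,0,0,-64,0,0],[0.0,0,0,0,-72,0,0],[0.0,0,0,0,-78,0,0],[0.0,0,0,0,-82,0,0],[0.0,0,0,0,-84,0,0],[0.0,0,0,0,-84,0,0]],
])

```text
time_s: 27.4
eef_pos: [0.4562, -0.1383, 0.1722]
eef_rot: [0.689, 0.147, 0.693, -0.15]
wrist_force: [-8.6, -4.1, 9.5]
grip_width: 0.0102
```

```bash
python3 -c "
from h import *
inc((.459,-.138,.172,62)); print(r.get_state()['wrist_torque'])"
```

```text
t 27.4 pos [ 0.4562 -0.1383  0.1722] th 65.76 down [-0.006 -0.003 -1.   ] grip 0.0102 F [-8.6 -4.1  9.5]
 -> [ 0.459 -0.138  0.172 62.   ] inc mm [0.2 1.4 2.5] rot [ 3.8 -0.2  0.3]
[-0.79910299  1.54556736 -0.68161984]
```

>>> servo_tool([
  [[0.03,0,0,0,0,0,0],[0.04,0,0,0,0,0,0],[0.04,-0.06,0,0,0,0,0],[0.04,-0.12,0,0,0,0,0],[0.04,-0.17,0,0,0,0,0],[0.04,-0.17,0,0,0,0,0]],
])

```text
time_s: 28.15
eef_pos: [0.4617, -0.1373, 0.3453]
eef_rot: [0.695, 0.147, 0.688, -0.148]
wrist_force: [1.2, 0.4, 0.2]
grip_width: 0.0399
```

```bash
cat > wing.py <<'E'
from h import *
im,d,K,R,t=snap('wrist'); W=cloud(d,K,R,t); m=(W[...,2]>.155)&(W[...,2]<.182)&(np.hypot(W[...,0]-.459,W[...,1]+.138)<.045); P=W[m]
q=P[:,:2]-P[:,:2].mean(0); w,v=np.linalg.eigh(q.T@q); print("wing",len(P),"angle",np.degrees(np.arctan2(v[1,1],v[0,1])).round(1),np.sqrt(12*w/len(q)).round(3))
E
python3 wing.py; python3 -c "
from h import *
inc(tw(.644,.180,.34,72),tw(.644,.180,.153,72))"
```

```text
wing 1345 angle 152.7 [0.011 0.079]
t 28.2 pos [ 0.4605 -0.1367  0.3426] th 65.84 down [ 0.004 -0.001 -1.   ] grip 0.0395 F [ 0.3 -0.  -0.7]
 -> [ 6.68e-01 -2.80e-02  3.40e-01  7.20e+01] inc mm [  3.2 184.3 144.9] rot [-6.2  0.2 -0. ]
 -> [ 6.68e-01 -2.80e-02  1.53e-01  7.20e+01] inc mm [190.2 184.2 144.2] rot [-6.2  0.2 -0. ]
```

>>> servo_tool([
  [[0.05,0.003,0.05,0.03,-6,0,0],[0.05,0.003,0.1,0.06,-6,0,0],[0.05,0.003,0.14,0.1,-6,0,0],[0.05,0.003,0.184,0.145,-6,0,0],[0.05,0.06,0.184,0.145,-6,0,0],[0.05,0.09,0.184,0.145,-6,0,0],[0.05,0.09,0.184,0.145,-6,0,0]],
])

```text
time_s: 29.08
eef_pos: [0.6648, -0.0275, 0.2458]
eef_rot: [0.695, 0.112, 0.702, -0.112]
wrist_force: [0.2, 0.0, 0.3]
grip_width: 0.0506
```

```bash
python3 -c "
from h import *
im,d,K,R,t=snap('wrist'); W=cloud(d,K,R,t); hsv=cv2.cvtColor(im,cv2.COLOR_RGB2HSV); m=cv2.inRange(hsv,(0,170,60),(6,255,255))>0
P=W[m&(W[...,2]>.12)&(W[...,2]<.18)]; q=P[:,:2]@np.array([XH,YH]).T
top=P[:,2]>.153; print(len(P),'x',q[:,0].min(),q[:,0].max(),'y',q[:,1].min(),q[:,1].max(),'ytop',q[top,1].mean(),P[:,2].max())
save(im,'w8.png'); inc(tw(.644,.180,.153,72))"
```

```text
3271 x 0.5869260381260777 0.6987101960489945 y 0.17360334713541883 0.18733605158363278 ytop 0.1808391630995915 0.1588188713610362
t 29.12 pos [ 0.6661 -0.0278  0.2488] th 71.83 down [-0.005  0.001 -1.   ] grip 0.0496 F [ 0.2 -0.1 -0.1]
 -> [ 6.68e-01 -2.80e-02  1.53e-01  7.20e+01] inc mm [95.8  0.6  2.3] rot [-0.2 -0.3  0. ]
```

View pics/w8.png

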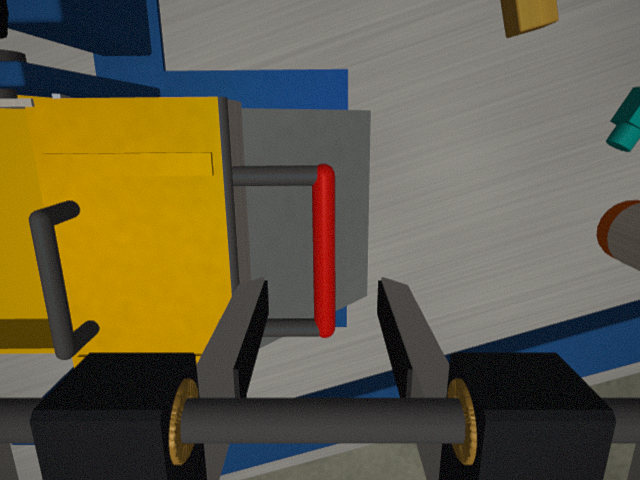

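>>> servo_tool([
  [[0.05,0.05,0,0.001,0,0,0],[0.05,0.09,0,0.001,0,0,0],[0.05,0.095,0,0.001,0,0,0],[0.05,0.095,0,0.001,0,0,0],[0.0,0.095,0,0.001,0,0,0],[0.0,0.095,0,0.001,0,0,0],[0.0,0.095,0,0.001,0,0,0],[0.0,0.095,0,0.001,0,0,0],[0.0,0.095,0,0.001,0,0,0]],
], force=30)

```text
time_s: 30.25
eef_pos: [0.6684, -0.028, 0.1568]
eef_rot: [0.698, 0.112, 0.698, -0.111]
wrist_force: [0.6, 1.2, 2.5]
grip_width: 0.0132
```

```bash
cat > arc.py <<'E'
import numpy as np,sys
a,b,n=map(float,sys.argv[1:4])
f=lambda t:(0.1712*np.cos(np.radians(t-6.7)),0.1712*np.sin(np.radians(t-6.7)))
y0,z0=f(a)
for t in np.linspace(a,b,int(n)+1)[1:]:
    y,z=f(t); print(f"[0.0, {-(z-z0):.3f}, {y-y0:.3f}, 0, 0, 0, 0],",end=" ")
E
python3 arc.py 0 90 18; echo; python3 arc.py 90 182 18; python3 -c "
from h import *
inc(tw(.644,.1805,.153,72))"
```

```text
[0.0, -0.015, 0.001, 0, 0, 0, 0], [0.0, -0.030, 0.001, 0, 0, 0, 0], [0.0, -0.045, -0.001, 0, 0, 0, 0], [0.0, -0.059, -0.003, 0, 0, 0, 0], [0.0, -0.074, -0.007, 0, 0, 0, 0], [0.0, -0.088, -0.013, 0, 0, 0, 0], [0.0, -0.101, -0.019, 0, 0, 0, 0], [0.0, -0.114, -0.027, 0, 0, 0, 0], [0.0, -0.126, -0.036, 0, 0, 0, 0], [0.0, -0.137, -0.045, 0, 0, 0, 0], [0.0, -0.148, -0.056, 0, 0, 0, 0], [0.0, -0.157, -0.068, 0, 0, 0, 0], [0.0, -0.166, -0.080, 0, 0, 0, 0], [0.0, -0.173, -0.093, 0, 0, 0, 0], [0.0, -0.179, -0.107, 0, 0, 0, 0], [0.0, -0.184, -0.121, 0, 0, 0, 0], [0.0, -0.188, -0.135, 0, 0, 0, 0], [0.0, -0.190, -0.150, 0, 0, 0, 0], 
[0.0, -0.001, -0.015, 0, 0, 0, 0], [0.0, -0.001, -0.030, 0, 0, 0, 0], [0.0, 0.001, -0.046, 0, 0, 0, 0], [0.0, 0.004, -0.061, 0, 0, 0, 0], [0.0, 0.008, -0.075, 0, 0, 0, 0], [0.0, 0.014, -0.090, 0, 0, 0, 0], [0.0, 0.020, -0.103, 0, 0, 0, 0], [0.0, 0.028, -0.116, 0, 0, 0, 0], [0.0, 0.038, -0.128, 0, 0, 0, 0], [0.0, 0.048, -0.140, 0, 0, 0, 0], [0.0, 0.059, -0.150, 0, 0, 0, 0], [0.0, 0.071, -0.160, 0, 0, 0, 0], [0.0, 0.084, -0.168, 0, 0, 0, 0], [0.0, 0.097, -0.175, 0, 0, 0, 0], [0.0, 0.111, -0.181, 0, 0, 0, 0], [0.0, 0.126, -0.185, 0, 0, 0, 0], [0.0, 0.141, -0.189, 0, 0, 0, 0], [0.0, 0.156, -0.191, 0, 0, 0, 0], t 30.25 pos [ 0.6684 -0.028   0.1568] th 71.83 down [ 0.001  0.001 -1.   ] grip 0.0132 F [0.6 1.2 2.5]
 -> [ 6.68e-01 -2.70e-02  1.53e-01  7.20e+01] inc mm [ 3.8  0.6 -0.4] rot [-0.2  0.  -0.1]
```

>>> servo_tool([
  [[0.0,-0.015,0.001,0,0,0,0],[0.0,-0.03,0.001,0,0,0,0],[0.0,-0.045,-0.001,0,0,0,0],[0.0,-0.059,-0.003,0,0,0,0],[0.0,-0.074,-0.007,0,0,0,0],[0.0,-0.088,-0.013,0,0,0,0],[0.0,-0.101,-0.019,0,0,0,0],[0.0,-0.114,-0.027,0,0,0,0],[0.0,-0.126,-0.036,0,0,0,0],[0.0,-0.137,-0.045,0,0,0,0],[0.0,-0.148,-0.056,0,0,0,0],[0.0,-0.157,-0.068,0,0,0,0],[0.0,-0.166,-0.08,0,0,0,0],[0.0,-0.173,-0.093,0,0,0,0],[0.0,-0.179,-0.107,0,0,0,0],[0.0,-0.184,-0.121,0,0,0,0],[0.0,-0.188,-0.135,0,0,0,0],[0.0,-0.19,-0.15,0,0,0,0],[0.0,-0.19,-0.15,0,0,0,0]],
])

```text
time_s: 32.62
eef_pos: [0.6226, -0.1697, 0.3541]
eef_rot: [0.702, 0.112, 0.694, -0.111]
wrist_force: [3.1, 5.2, 12.6]
grip_width: 0.0131
```

```bash
python3 -c "
from h import *
inc(tw(.644,.0105+.0199,.173+.170,72))
im,d,K,R,t=snap('scene'); save(im[200:400,80:400].repeat(2,0).repeat(2,1),'s1.png')"
```

```text
t 32.62 pos [ 0.6226 -0.1697  0.3541] th 71.89 down [ 0.012 -0.    -1.   ] grip 0.0131 F [ 3.1  5.2 12.6]
 -> [ 0.622 -0.17   0.343 72.   ] inc mm [11.1 -0.6 -0.7] rot [-0.1  0.7 -0.2]
```

View pics/s1.png

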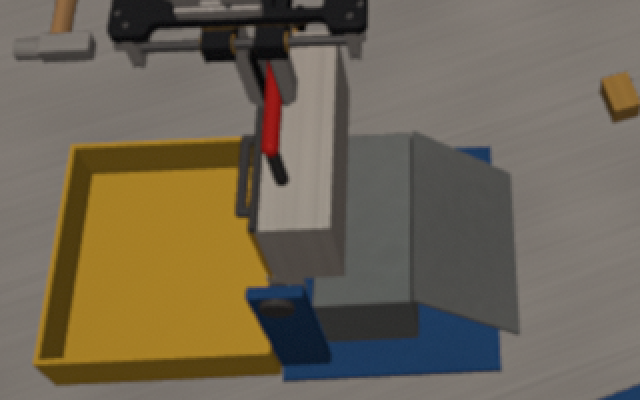

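>>> servo_tool([
  [[0.0,0.005,-0.015,0,0,0,0],[0.0,0.007,-0.03,0,0,0,0],[0.0,0.01,-0.046,0,0,0,0],[0.0,0.014,-0.061,0,0,0,0],[0.0,0.018,-0.075,0,0,0,0],[0.0,0.024,-0.09,0,0,0,0],[0.0,0.03,-0.103,0,0,0,0],[0.0,0.038,-0.116,0,0,0,0],[0.0,0.048,-0.128,0,0,0,0],[0.0,0.058,-0.14,0,0,0,0],[0.0,0.069,-0.15,0,0,0,0],[0.0,0.081,-0.16,0,0,0,0],[0.0,0.094,-0.168,0,0,0,0],[0.0,0.107,-0.175,0,0,0,0],[0.0,0.121,-0.181,0,0,0,0],[0.0,0.136,-0.185,0,0,0,0],[0.0,0.15,-0.189,0,0,0,0],[0.0,0.162,-0.19,0,0,0,0],[0.0,0.162,-0.19,0,0,0,0],[0.0,0.162,-0.19,0,0,0,0]],
])

```text
time_s: 35.17
eef_pos: [0.5641, -0.3516, 0.1917]
eef_rot: [0.701, 0.111, 0.695, -0.112]
wrist_force: [2.3, 4.3, 16.5]
grip_width: 0.0133
```

```bash
python3 -c "
from h import *
inc(tw(.644,.0105-.170,.173+.020,72))
im,d,K,R,t=snap('scene'); save(im[200:400,80:400].repeat(2,0).repeat(2,1),'s2.png')"
```

```text
t 35.17 pos [ 0.5641 -0.3516  0.1917] th 71.85 down [ 0.008 -0.004 -1.   ] grip 0.0133 F [ 2.3  4.3 16.5]
 -> [ 0.563 -0.351  0.193 72.   ] inc mm [-1.3  0.6 -1.2] rot [-0.2  0.5  0.1]
```

View pics/s2.png

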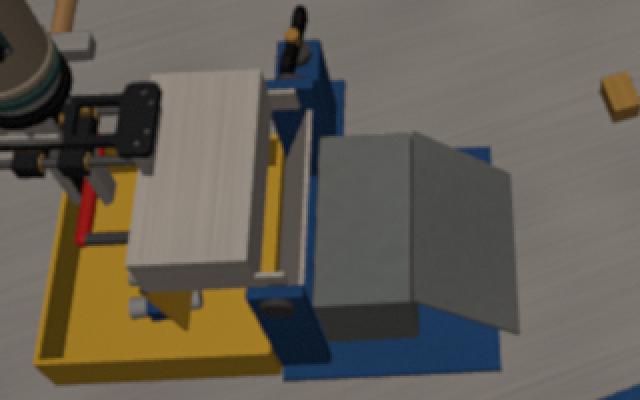

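```bash
python3 arc.py 180 90 17; echo; python3 arc.py 90 -1 17
```

```text
[0.0, -0.016, 0.003, 0, 0, 0, 0], [0.0, -0.031, 0.007, 0, 0, 0, 0], [0.0, -0.046, 0.012, 0, 0, 0, 0], [0.0, -0.060, 0.019, 0, 0, 0, 0], [0.0, -0.074, 0.027, 0, 0, 0, 0], [0.0, -0.087, 0.036, 0, 0, 0, 0], [0.0, -0.098, 0.046, 0, 0, 0, 0], [0.0, -0.109, 0.058, 0, 0, 0, 0], [0.0, -0.119, 0.070, 0, 0, 0, 0], [0.0, -0.128, 0.084, 0, 0, 0, 0], [0.0, -0.135, 0.098, 0, 0, 0, 0], [0.0, -0.141, 0.112, 0, 0, 0, 0], [0.0, -0.146, 0.127, 0, 0, 0, 0], [0.0, -0.149, 0.143, 0, 0, 0, 0], [0.0, -0.151, 0.158, 0, 0, 0, 0], [0.0, -0.151, 0.174, 0, 0, 0, 0], [0.0, -0.150, 0.190, 0, 0, 0, 0], 
[0.0, 0.003, 0.016, 0, 0, 0, 0], [0.0, 0.007, 0.031, 0, 0, 0, 0], [0.0, 0.012, 0.046, 0, 0, 0, 0], [0.0, 0.019, 0.061, 0, 0, 0, 0], [0.0, 0.027, 0.074, 0, 0, 0, 0], [0.0, 0.037, 0.087, 0, 0, 0, 0], [0.0, 0.047, 0.099, 0, 0, 0, 0], [0.0, 0.059, 0.110, 0, 0, 0, 0], [0.0, 0.072, 0.120, 0, 0, 0, 0], [0.0, 0.085, 0.129, 0, 0, 0, 0], [0.0, 0.099, 0.136, 0, 0, 0, 0], [0.0, 0.114, 0.142, 0, 0, 0, 0], [0.0, 0.129, 0.146, 0, 0, 0, 0], [0.0, 0.145, 0.149, 0, 0, 0, 0], [0.0, 0.161, 0.151, 0, 0, 0, 0], [0.0, 0.177, 0.151, 0, 0, 0, 0], [0.0, 0.193, 0.150, 0, 0, 0, 0],
```

>>> servo_tool([
  [[0.0,0.004,0,0,0,0,0],[0.0,0.004,0,0,0,0,0],[0.0,0.004,0,0,0,0,0],[0.0,0.004,0,0,0,0,0]],
], force=45)

```text
time_s: 35.72
eef_pos: [0.5642, -0.3516, 0.1916]
eef_rot: [0.702, 0.11, 0.694, -0.113]
wrist_force: [-1.4, 6.6, 29.4]
grip_width: 0.013
```

```bash
python3 -c "
from h import *
inc(tw(.644,.0105-.170,.173+.020,72))
for n in ('top','scene'):
  im,d,K,R,t=snap(n); W=cloud(d,K,R,t); P=W[(W[...,2]>.2)&(W[...,2]<.24)&(cv2.cvtColor(im,cv2.COLOR_RGB2HSV)[...,1]<50)]
  q=np.c_[P[:,:2]@np.array([XH,YH]).T,P[:,2]]; k=(abs(q[:,0]-.67)<.07)&(q[:,1]<0)&(q[:,1]>-.07); A=np.c_[q[k][:,1],np.ones(k.sum())]; print(n,k.sum(),'slope,z0',np.linalg.lstsq(A,q[k][:,2],rcond=None)[0])"
```

```text
t 35.73 pos [ 0.5642 -0.3516  0.1916] th 71.86 down [ 0.011 -0.006 -1.   ] grip 0.013 F [-1.4  6.6 29.4]
 -> [ 0.563 -0.351  0.193 72.   ] inc mm [-1.4  0.6 -1.3] rot [-0.1  0.7  0.1]
top 3443 slope,z0 [-0.09023945  0.2253799 ]
scene 3021 slope,z0 [-0.09802272  0.22473932]
```

```bash
python3 -c "
from h import *
for n in ('top','scene','wrist'):
  im,d,K,R,t=snap(n); W=cloud(d,K,R,t); hsv=cv2.cvtColor(im,cv2.COLOR_RGB2HSV); m=cv2.inRange(hsv,(0,170,50),(6,255,255))>0
  P=W[m]; q=np.c_[P[:,:2]@np.array([XH,YH]).T,P[:,2]]; k=(q[:,1]<-.1)&(q[:,2]>.12); q=q[k]
  if len(q)>5: print(n,len(q),'min',q.min(0).round(3),'max',q.max(0).round(3),'med',np.median(q,0).round(3))
  if n=='wrist': save(im,'w9.png')"
```

```text
top 228 min [ 0.59  -0.167  0.19 ] max [ 0.695 -0.111  0.309] med [ 0.621 -0.158  0.196]
scene 207 min [ 0.609 -0.167  0.187] max [ 0.704 -0.152  0.2  ] med [ 0.672 -0.158  0.196]
wrist 6259 min [ 0.589 -0.167  0.182] max [ 0.681 -0.152  0.279] med [ 0.631 -0.159  0.196]
```

View pics/w9.png

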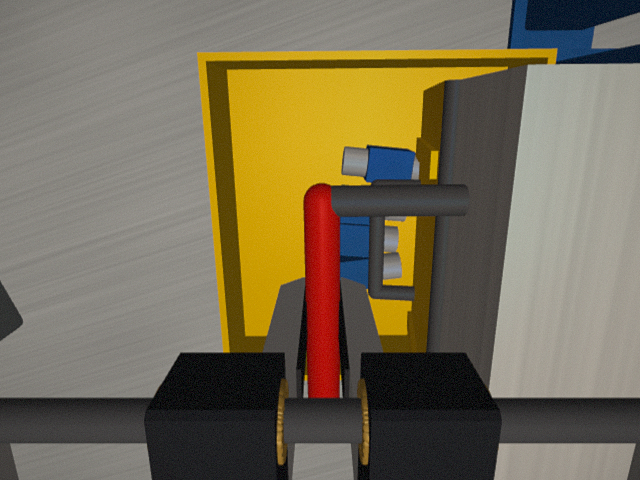

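The handle centre is at y −0.159, z 0.190, which is where it should be at 180°, so the box is fully over. The links are visible in the tray at px (380,165) to (385,270). Next I lead the box back.

>>> servo_tool([
  [[0.0,-0.016,0.003,0,0,0,0],[0.0,-0.031,0.007,0,0,0,0],[0.0,-0.046,0.012,0,0,0,0],[0.0,-0.06,0.019,0,0,0,0],[0.0,-0.074,0.027,0,0,0,0],[0.0,-0.087,0.036,0,0,0,0],[0.0,-0.098,0.046,0,0,0,0],[0.0,-0.109,0.058,0,0,0,0],[0.0,-0.119,0.07,0,0,0,0],[0.0,-0.128,0.084,0,0,0,0],[0.0,-0.135,0.098,0,0,0,0],[0.0,-0.141,0.112,0,0,0,0],[0.0,-0.146,0.127,0,0,0,0],[0.0,-0.149,0.143,0,0,0,0],[0.0,-0.151,0.158,0,0,0,0],[0.0,-0.151,0.174,0,0,0,0],[0.0,-0.15,0.19,0,0,0,0],[0.0,-0.15,0.19,0,0,0,0]],
])

```text
time_s: 38.22
eef_pos: [0.6216, -0.1712, 0.3423]
eef_rot: [0.703, 0.11, 0.693, -0.113]
wrist_force: [-2.0, 3.1, 30.1]
grip_width: 0.0126
```

```bash
python3 -c "
from h import *
inc(tw(.644,.0105+.0199,.173+.170,72))"
```

```text
t 38.23 pos [ 0.6216 -0.1712  0.3423] th 71.87 down [ 0.014 -0.007 -1.   ] grip 0.0126 F [-2.   3.1 30.1]
 -> [ 0.622 -0.17   0.343 72.   ] inc mm [-0.7  1.1 -0.2] rot [-0.1  0.9  0.1]
```

>>> servo_tool([
  [[0.0,-0.003,0.016,0,0,0,0],[0.0,0.001,0.031,0,0,0,0],[0.0,0.006,0.046,0,0,0,0],[0.0,0.013,0.061,0,0,0,0],[0.0,0.021,0.074,0,0,0,0],[0.0,0.031,0.087,0,0,0,0],[0.0,0.041,0.099,0,0,0,0],[0.0,0.053,0.11,0,0,0,0],[0.0,0.066,0.12,0,0,0,0],[0.0,0.079,0.129,0,0,0,0],[0.0,0.093,0.136,0,0,0,0],[0.0,0.108,0.142,0,0,0,0],[0.0,0.123,0.146,0,0,0,0],[0.0,0.139,0.149,0,0,0,0],[0.0,0.155,0.151,0,0,0,0],[0.0,0.171,0.151,0,0,0,0],[0.0,0.186,0.151,0,0,0,0],[0.0,0.189,0.151,0,0,0,0],[0.0,0.189,0.151,0,0,0,0]],
])

```text
time_s: 40.6
eef_pos: [0.6674, -0.0277, 0.1411]
eef_rot: [0.697, 0.112, 0.699, -0.112]
wrist_force: [-6.1, 2.5, 6.7]
grip_width: 0.0128
```

```bash
cat > hand.py <<'E'
from h import *
inc(tw(.644,.1805,.153,72))
im,d,K,R,t=snap('wrist'); W=cloud(d,K,R,t); hsv=cv2.cvtColor(im,cv2.COLOR_RGB2HSV); m=cv2.inRange(hsv,(0,170,50),(6,255,255))>0
P=W[m]; q=np.c_[P[:,:2]@np.array([XH,YH]).T,P[:,2]]; k=(abs(q[:,0]-.644)<.06)&(q[:,2]<.2); print(np.median(q[k],0),np.percentile(q[k][:,2],98))
E
python3 hand.py
```

```text
t 40.6 pos [ 0.6674 -0.0277  0.1411] th 71.79 down [-0.002  0.    -1.   ] grip 0.0128 F [-6.1  2.5  6.7]
 -> [ 6.68e-01 -2.70e-02  1.53e-01  7.20e+01] inc mm [-11.9   0.6   0.6] rot [-0.2 -0.1  0. ]
[0.62590788 0.18083971 0.15566673] 0.15743559138974278
```

>>> servo_tool([
  [[0.0,0.005,0,0,0,0,0],[0.0,0.006,0,0,0,0,0],[0.0,0.006,0,0,0,0,0]],
])

```text
time_s: 41.02
eef_pos: [0.6676, -0.0277, 0.1409]
eef_rot: [0.699, 0.112, 0.698, -0.112]
wrist_force: [-12.5, 2.2, 27.7]
grip_width: 0.0129
```

>>> servo_tool([
  [[0.03,0.002,0,0,0,0,0],[0.04,0,0,0,0,0,0],[0.05,0,0,0,0,0,0],[0.05,-0.05,0,0,0,0,0],[0.05,-0.11,0,0,0,0,0],[0.05,-0.11,0,0,0,0,0]],
])

```text
time_s: 41.78
eef_pos: [0.6718, -0.0281, 0.2507]
eef_rot: [0.702, 0.112, 0.694, -0.112]
wrist_force: [-0.6, -0.9, 0.2]
grip_width: 0.0502
```

```bash
python3 hand.py; python3 -c "
from h import *
im,d,K,R,t=snap('top'); save(im[100:320,320:620].repeat(2,0).repeat(2,1),'t2.png')
inc((.459,-.138,.34,62.7))"
```

```text
t 41.77 pos [ 0.6718 -0.0281  0.2507] th 71.82 down [ 0.011 -0.002 -1.   ] grip 0.0502 F [-0.6 -0.9  0.2]
 -> [ 6.68e-01 -2.70e-02  1.53e-01  7.20e+01] inc mm [97.6 -0.6 -4.7] rot [-0.2  0.6 -0.1]
[0.63710003 0.18090278 0.15567825] 0.1575343481316834
t 41.88 pos [ 0.6688 -0.0277  0.2452] th 71.82 down [ 0.001 -0.    -1.   ] grip 0.0501 F [ 0.   0.2 -1.1]
 -> [ 0.459 -0.138  0.34  62.7  ] inc mm [ -94.9 -170.3 -164.8] rot [ 9.1  0.  -0. ]
```

View pics/t2.png

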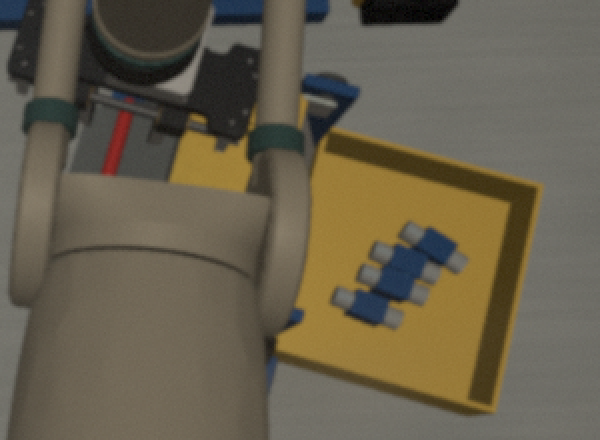

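All four links are in the tray, px (370–435, 245–310) in the crop, and the box is on its rest. Next I tighten the wing.

>>> servo_tool([
  [[0.04,-0.06,0,0,0,0,0],[0.04,-0.095,-0.04,-0.04,4,0,0],[0.04,-0.095,-0.09,-0.08,9,0,0],[0.04,-0.095,-0.13,-0.12,9,0,0],[0.04,-0.095,-0.17,-0.165,9,0,0],[0.04,-0.095,-0.17,-0.165,9,0,0],[0.04,-0.095,-0.17,-0.165,9,0,0]],
])

```text
time_s: 42.75
eef_pos: [0.459, -0.1375, 0.3392]
eef_rot: [0.687, 0.167, 0.688, -0.166]
wrist_force: [0.0, -0.2, -0.5]
grip_width: 0.04
```

```bash
python3 wing.py; python3 -c "
from h import *
inc((.459,-.138,.172,62.7))"
```

```text
wing 1382 angle 152.5 [0.011 0.079]
t 42.8 pos [ 0.4596 -0.1373  0.3393] th 62.85 down [-0.001  0.001 -1.   ] grip 0.04 F [-0.8  0.5 -0.1]
 -> [ 0.459 -0.138  0.172 62.7  ] inc mm [167.3  -1.    0. ] rot [ 0.1 -0.1 -0. ]
```

>>> servo_tool([
  [[0.04,0.06,0,0,0,0,0],[0.04,0.12,-0.001,0,0,0,0],[0.04,0.16,-0.001,0,0,0,0],[0.04,0.167,-0.001,0,0,0,0],[0.04,0.167,-0.001,0,0,0,0],[0.0,0.167,-0.001,0,0,0,0],[0.0,0.167,-0.001,0,0,0,0],[0.0,0.167,-0.001,0,0,0,0],[0.0,0.167,-0.001,0,0,0,0]],
], force=35)

```text
time_s: 43.92
eef_pos: [0.4582, -0.1394, 0.1743]
eef_rot: [0.688, 0.165, 0.687, -0.167]
wrist_force: [-1.0, -2.3, 3.5]
grip_width: 0.0096
```

>>> servo_tool([
  [[0.0,0,0,0,8,0,0],[0.0,0,0,0,16,0,0],[0.0,0,0,0,24,0,0],[0.0,0,0,0,32,0,0],[0.0,0,0,0,40,0,0],[0.0,0,0,0,48,0,0],[0.0,0,0,0,56,0,0],[0.0,0,0,0,64,0,0],[0.0,0,0,0,72,0,0],[0.0,0,0,0,78,0,0],[0.0,0,0,0,82,0,0],[0.0,0,0,0,84,0,0],[0.0,0,0,0,84,0,0]],
])

```text
time_s: 45.55
eef_pos: [0.4589, -0.1392, 0.1743]
eef_rot: [0.401, 0.583, 0.399, -0.583]
wrist_force: [-0.2, -1.9, 4.9]
grip_width: 0.0103
```

>>> servo_tool([
  [[0.03,0,0,0,0,0,0],[0.04,0,0,0,0,0,0],[0.04,-0.06,0,0,0,0,0],[0.04,-0.12,0,0,0,0,0],[0.04,-0.17,0,0,0,0,0],[0.04,-0.17,0,0,0,0,0],[0.04,-0.17,0,0,0,0,0]],
])

```text
time_s: 46.42
eef_pos: [0.4576, -0.138, 0.3422]
eef_rot: [-0.399, -0.583, -0.4, 0.584]
wrist_force: [-0.6, -0.0, -1.3]
grip_width: 0.0399
```

```bash
python3 wing.py; python3 -c "
from h import *
inc()
im,d,K,R,t=snap('wrist'); save(im,'w10.png')
im,d,K,R,t=snap('top'); W=cloud(d,K,R,t); h=cv2.cvtColor(im,cv2.COLOR_RGB2HSV)
m=cv2.inRange(h,(105,90,40),(125,255,255)); m[(W[...,2]>.06)|(W[...,2]<.01)]=0
_,l,st,ce=cv2.connectedComponentsWithStats(m)
for i in range(1,len(st)):
  if st[i,4]>60: p=np.nanmedian(W[l==i],0); print('blue',ce[i].round(0),st[i,4],'tip x,y,z',(p[:2]@XH).round(3),(p[:2]@YH).round(3),p[2].round(3))
for n,(x,y) in dict(die=(.426,.393),brass=(.552,.186)).items():
  k=(np.hypot(W[...,0]-x,W[...,1]-y)<.06)&(W[...,2]>.012)&(W[...,2]<.05); print(n,W[k].mean(0).round(3))
"
```

```text
wing 1356 angle 72.4 [0.011 0.079]
t 46.48 pos [ 0.4573 -0.1379  0.3415] th -21.17 down [-0.003  0.002 -1.   ] grip 0.0399 F [-0.5 -0.1  0.3]
blue [357. 100.] 5750 tip x,y,z 0.838 0.269 0.03
blue [ 16. 235.] 169 tip x,y,z 0.346 0.86 0.036
blue [ 50. 287.] 1461 tip x,y,z 0.266 0.75 0.036
blue [ 41. 374.] 181 tip x,y,z 0.103 0.697 0.042
die [0.426 0.393 0.026]
brass [0.552 0.186 0.029]
```

View pics/w10.png

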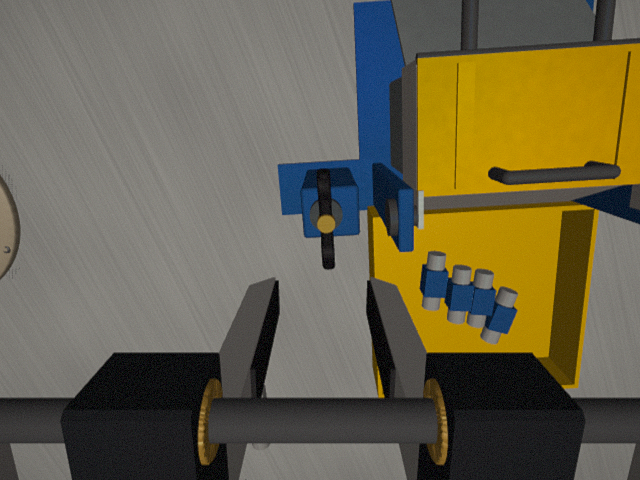

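```bash
python3 -c "
from h import *
print(r.job_done()); state()"
```

```text
the job is handed in; nothing more can be done
None
the job is handed in; nothing more can be done
```

The job is done and handed in, at about 46 s on the robot's clock. I put all four blue links in the box, swung the lid shut and turned the wing screw loose. Then I led the box right over, brought it back onto its rest, and turned the wing screw tight again.

**Last checks:**
- **Links:** all four lie on the tray floor in the last wrist picture. In the final top view the arm blocked the tray, so I did not confirm them from there.
- **Lid and box:** the lid is shut and the handle is back at its starting height, 0.157 m at the top. It did not move when pressed with about 28 N.
- **Wing screw:** it ended at 72.4°, against 73.0° tight at the start. Loosened, it read 152.7°, a turn of about 1.39 rad.
- **Bystanders:** the die and the brass block are where they were measured at the start.
- **Gripper:** it is open and clear of everything.

**What disagreed:** at full turn-over the underside of the box read about 5° off level. The handle's position matched the 180° stop, and a harder push (about 29 N) did not move it, so I took that slope to be the shape of the underside. The handle slid a few millimetres between the fingers while it was led round, but never came loose.

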